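# Empty the tilting polishing barrel into its tray

### The arm

A 7-joint arm with a two-finger parallel gripper is mounted at the origin on a cart in front of the work surface, level with it; the furniture and walls round the work are solid. World frame = base frame: x ahead of the robot, y to its left, z up, the work surface at z = 0. Lengths are in m, angles in degrees, forces in N, time in s.
With the tool pointing down it reaches from about 0.425 to 0.875 m from the base axis. Payload 4.7 kg.
Tool frame: the origin (TCP) lies on the centre line of the jaws, within the pads' length; the fingertips stand ahead of it and the grasp point (between the pads) lies 2 mm behind it (env.tip_reach is the x of the fingertips in the tool frame, in m); x points along the fingers, z is the direction in which the jaws open and shut, and the axes are right-handed (so a half turn about x gives the same grasp; the last joint's range is limited). The gripper opens to 87 mm and grips with 3 to 60 N. Pads are 19 mm wide; open, the fingers measure 117 mm over their backs; the gripper's body (75 mm by 190 mm) begins 51 mm behind the grasp point.
Start: joints at [-71.041, 18.392, -4.016, 83.108, 1.295, 78.541, -3.26], TCP at [0.203, 0.618, 0.24] pointing down, gripper open.
Joint ranges: [-163.93, 163.93], [-17.29, 119.83], [-79.2, 71.16], [3.27, 140.29], [-89.18, 269.18], [5.43, 117.66], [-154.24, 154.24]. Speed limits (degrees/s): [147.25, 147.25, 180, 180, 180, 180, 180].

### API

Orientations are given as [roll, pitch, yaw] about the fixed x, y, z axes, in that order (R = Rz(yaw) Ry(pitch) Rx(roll)).
In Python, from cell import telemetry, optics, env, models gives the robot as it stands.
- The arm moves only by the shell command python3 -m pendant 'ROWS' [FORCE]. ROWS is JSON, a list of rows, each a list of 3 entries, a list of its own where there are three numbers: the finger opening in mm, from 0 to 87, then the shift along the tool's x, y, z in mm, then the turn, a rotation vector about the tool's x, y, z in rad. A call has 1 to 10 rows; each row is the pose to reach, as a shift and turn from the pose commanded when the call began, along the tool's axes at that moment; what a row does not reach only later rows make up. A row lasts 1/12 s, in which the tool goes at most 41.7 mm and 7.16 degrees, less where a joint would pass 70% of its speed; a pose out of reach is approached as far as the arm can. A call with a gripper value outside its range is refused whole. The fingers move at their own pace and stop on an object; FORCE is the grip in N (left out, the last holds). Time passes only in rows, so rows that repeat a pose let the fingers close. It gives the time, the measured TCP pose, the force and the opening at its end, in the units of the state.
- telemetry.get_obs(): the state, without advancing time (a new reading comes with each control period).
- optics.read_camera(name): name is "side" or "top" or "wrist"; returns a dict with "image" (384x512x3 uint8, blue, green, red), "range_z" (384x512 float32, m along the optical axis (not along the pixel's ray), 0 where there is no reading), "fx", "fy", "cx", "cy" (pixels), "k1" (the pictures are not rectified: a ray, as slopes to the right and down, at radius r is drawn at 1 + k1 r^2 times it, then the intrinsics apply), "cam_to_world" (4x4, takes a point from camera to world coordinates). Camera axes: x right, y up, looking along -z (the intrinsics and any distortion apply to the point x, -y, -z); pixel columns grow to the right and rows downward; lengths in m; the calibration is good to about 2 mm. A picture is of the moment at which its call begins.
- env.sign_off(): hands the job in, once; it reports no verdict.
Trained networks look in the newest picture that a camera, given by its name, has taken for a name from the list of things; names that differ only in an ending like _2 or _b are one class to them, and where a whole thing is asked for, a point or a joint stands for the part that bears it (a point fixed in the world has none). Each returns a list of dicts, best first, with "confidence" (0 to 1); they miss things now and then, are a little off and sometimes report something else, mostly with a low value. They report only what shows in the picture. A call takes as long as a camera call. They do not tell look-alikes from the thing itself.
- models.masks_of(camera, label): "pixels" (384x512 bool, what is visible of it) and "extent" ([left, top, right, bottom] as shares, 0 to 1, of the picture: columns of its width, rows of its height, round what is visible of it).
- models.landmark_of(camera, label): "centre" ([row, column] as shares, 0 to 1, of the picture: columns of its width, rows of its height: a listed point, or the origin of a listed thing).
The state is a dict: "time_s": time; "qpos": joint angles; "joint_velocities": joint speeds; "effort": joint torques, N m; "tool_pos": TCP position; "tool_rot": TCP orientation; "force": force on the tool from outside, world axes, zero at the start; "wrist_torque": the same for the moment, N m; "grip_width": finger opening in m.
Only numpy, scipy, OpenCV 4.12 (cv2) and the standard library are available. Lean on these libraries where they do the work, as an engineer would, in place of code of your own. Each camera call takes 0.05 s, during which the arm holds its last target.

### The job

The batch in the bench polishing barrel is done. Tip the barrel forward by its handle until all four brass tees have dropped out into the tray in front of it, then swing the empty barrel back fully upright onto its stops and let go. Leave the tin, the shell blank and the marker pen lying where they are.

Things in the scene. Friction and masses are not known exactly. Their poses are not given: they have to be found in the camera images.
- barrel (a joint): tilt of the barrel about its trunnions: 0 upright on its stops, grows as the mouth tips forward towards the tray, end stop at 2.3 rad. Stiff bearings (0.75 N m friction): the barrel stays at any tilt it is left at; 6 to 10 N at the handle moves it. Smooth inside; the tees slide out only past level, the last of them somewhere between 1.6 and 2.1 rad
- trunnion (a point): fixed point on the tilt axis midway between the bearings, 185 mm above the bench. x points forward, the way the barrel pours (away from the handle); y is the tilt axis; z up. Grey stand, bolted down: foot plate from x = -105 to 5 mm, 215 mm wide; two upright cheeks at y = +-89 mm that end 13 mm above the axis
- mouth (a point): centre of the mouth of the round steel barrel, moves with it; its z axis points out of the mouth. Upright, it is 95 mm straight above the trunnion point. The barrel is 144 mm across the mouth, 136 mm inside, 125 mm tall, 119 mm deep inside, with a small gear motor below its bottom
- grip_mid (a point): middle of the black handle grip, a round bar 15.6 mm thick, 110 mm long, parallel to the tilt axis, on two steel arms. In the trunnion frame at x = -120, z = +65 mm when upright; it goes round the axis on that radius (136.5 mm), up and over forward. It turns freely on its bar, so a hand may point down all the way. 37 mm clear of the barrel's rim
- tray: shallow steel tray, 220 mm (its x) by 260 mm (its y), rim 50 mm above the bench, floor 11 mm above it (short rubber feet), open on top, loose, about 0.8 kg, standing in front of the barrel so that what drops from the mouth lands in it; origin at the centre of its underside
- tee_a_mid (a point): centre of one of the four brass tube tees, 42 x 56 x 28 mm, that lie in the barrel at the start
- tee_b_mid (a point): centre of one of the four brass tube tees, 42 x 56 x 28 mm, that lie in the barrel at the start
- tee_c_mid (a point): centre of one of the four brass tube tees, 42 x 56 x 28 mm, that lie in the barrel at the start
- tee_d_mid (a point): centre of one of the four brass tube tees, 42 x 56 x 28 mm, that lie in the barrel at the start
- tin: flat round tin with a brass lid, 73 mm across, 17 mm high, a bystander left of the barrel; origin at the centre of its underside
- blank: polished pale shell blank, an oval disc 62 x 88 x 10 mm, a bystander left of the barrel; origin at the centre of its underside
- marker: black marker pen, 125 mm long, 14 mm thick, lying right of the barrel, a bystander; origin at the centre of its underside
- lamp_elbow (a point): elbow of the bench magnifier lamp, which stands fixed on the right, an obstacle. Its lower arm (35 mm thick) rises to here from a clamp at x = 270, y = -160 mm on the bench edge; its upper arm goes on from here to a round head at about x = 450, y = -640, z = 490 mm. Nothing of it is higher than 540 mm above the bench
There are look-alikes about, which are no part of the job. What is shaped like the part that bears tee_a_mid but green, pink or purple is not meant.

How it is judged:
By the outcome, as a careful person would: the job done as asked, in the order asked, and still so for the second after the job is handed in, with the robot touching nothing.
It also fails if it takes over 58 s, if anything falls off the work surface, if the arm or the gripper's body presses on something with over 40 N, if the wrist force passes 120 N, or if a joint passes its speed limit or range.

## Working session

There is one attempt and no reset: what is moved stays moved. The work goes in short steps, Python scripts to look and compute and a shell command to move; the robot and the scene stay as the last step left them, time stands still between calls to the robot, and variables do not carry over. Pictures are saved under pics/ and viewed, and the job is handed in when it is done.

```bash
ls; mkdir -p pics
cat > h.py <<'E'
import numpy as np,cv2
from cell import telemetry, optics, env, models
def shot(name,fn):
    d=optics.read_camera(name); cv2.imwrite('pics/'+fn,d['image']); return d
def world(d,r,c,z=None,rng=None):
    # r,c pixels
    K=np.array([[d['fx'],0,d['cx']],[0,d['fy'],d['cy']],[0,0,1]])
    u=cv2.undistortPoints(np.array([[[c,r]]],float),K,np.array([d['k1'],0,0,0,0.]))[0,0]
    M=np.array(d['cam_to_world']); ray=np.array([u[0],-u[1],-1])
    if rng is None and z is None: rng=d['range_z'][int(r),int(c)]
    if z is not None:
        w=M[:3,:3]@ray; rng=(z-M[2,3])/w[2]
    return M[:3,:3]@(ray*rng)+M[:3,3]
E
python3 - <<'E'
from h import *
for n in ['side','top','wrist']:
    d=shot(n,n+'0.png'); print(n,d['fx'],d['k1'],np.round(d['cam_to_world'],3).tolist())
    for l in ['barrel','trunnion','mouth','grip_mid','tray','tee_a_mid','tin','blank','marker','lamp_elbow']:
        for k in models.landmark_of(n,l)[:5]:
            r,c=k['centre'][0]*384,k['centre'][1]*512
            try: w=np.round(world(d,min(r,383),min(c,511)),3)
            except Exception as e: w=e
            print(l,round(k['confidence'],2),round(r),round(c),w)
print(telemetry.get_obs(),env.tip_reach)
E
```

```text
pics
side 388.9763360110772 0.02166570651164775 [[0.891, 0.179, -0.417, 0.037], [-0.454, 0.378, -0.807, -0.922], [0.013, 0.908, 0.418, 0.761], [0.0, 0.0, 0.0, 1.0]]Traceback (most recent call last):
  File "<stdin>", line 5, in <module>
ValueError: it knows: blank, grip_mid, lamp_elbow, marker, mouth, tee_a_mid, tee_b_mid, tee_c_mid, tee_d_mid, tin, tray, trunnion
```

Run:
```python
from h import *
for n in ['side','top','wrist']:
    d=shot(n,n+'0.png'); print(n,d['fx'],d['k1'],np.round(d['cam_to_world'],3).tolist())
    for l in ['trunnion','mouth','grip_mid','tray','tee_a_mid','tin','blank','marker','lamp_elbow']:
        for k in models.landmark_of(n,l)[:5]:
            r,c=k['centre'][0]*384,k['centre'][1]*512
            try: w=np.round(world(d,min(r,383),min(c,511)),3)
            except Exception as e: w=e
            print(l,round(k['confidence'],2),round(r),round(c),w)
print(telemetry.get_obs(),env.tip_reach)
```

```text
side 388.9763360110772 0.02166570651164775 [[0.891, 0.179, -0.417, 0.037], [-0.454, 0.378, -0.807, -0.922], [0.013, 0.908, 0.418, 0.761], [0.0, 0.0, 0.0, 1.0]]
trunnion 0.71 208 259 [0.535 0.033 0.225]
mouth 0.8 185 259 [0.597 0.154 0.245]
tray 0.68 249 294 [0.698 0.071 0.009]
tee_a_mid 0.59 290 261 [ 0.475 -0.099  0.023]
tee_a_mid 0.55 284 298 [ 0.594 -0.121  0.022]
tee_a_mid 0.43 290 229 [ 0.391 -0.058  0.025]
tee_a_mid 0.43 232 229 [0.529 0.266 0.018]
tin 0.64 226 219 [ 0.289 -0.259  0.368]
tin 0.24 212 263 [0.548 0.029 0.21 ]
blank 0.51 211 264 [0.549 0.026 0.215]
blank 0.5 237 178 [0.352 0.333 0.007]
marker 0.62 333 340 [ 0.59  -0.33   0.009]
top 474.5021964899576 -0.16692674055232798 [[0.172, 0.942, -0.288, 0.117], [-0.985, 0.165, -0.048, -0.046], [0.003, 0.292, 0.956, 1.6], [0.0, 0.0, 0.0, 1.0]]
trunnion 0.93 181 233 [0.575 0.09  0.162]
mouth 0.65 171 229 [0.609 0.109 0.155]
grip_mid 0.7 208 220 [0.518 0.129 0.011]
tray 0.66 208 218 [0.455 0.109 0.253]
tee_a_mid 0.7 175 241 [0.589 0.065 0.187]
tee_a_mid 0.62 200 295 [ 0.585 -0.123  0.025]
tee_a_mid 0.61 230 284 [ 0.477 -0.102 
[... 360 characters left out ...]
, 1.0]]
{'time_s': 1.55, 'qpos': array([-71.04125746,  18.39099997,  -4.01635251,  83.10827201,
         1.29539237,  78.54317448,  -3.25981732]), 'joint_velocities': array([ 0.09718621, -0.0223462 , -0.04235829,  0.01136593,  0.08461659,
       -0.05048373,  0.00345253]), 'effort': array([ 6.09658273e-04, -4.91090333e+01, -4.02981844e-01, -3.12770998e+01,
       -6.37521199e-02,  3.35360470e-02,  1.76137053e-05]), 'tool_pos': array([0.2025158 , 0.61764648, 0.23959071]), 'tool_rot': array([-49.82570367,  89.995793  ,  22.02486604]), 'force': array([ 0.20774274, -0.3438059 , -0.19287928]), 'wrist_torque': array([ 0.04654472, -0.00336566, -0.0120605 ]), 'grip_width': 0.08706803682472229} 0.017
```

View pics/side0.png

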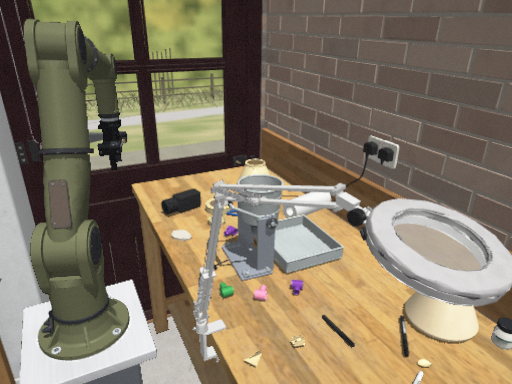

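View pics/top0.png

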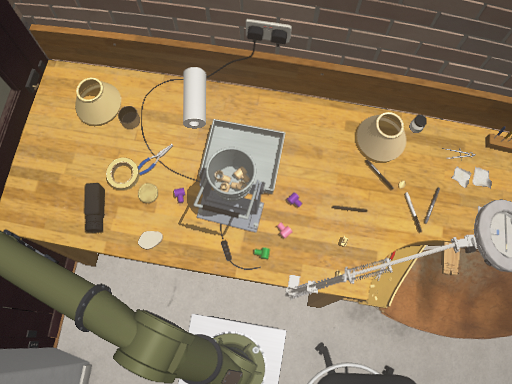

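View pics/wrist0.png

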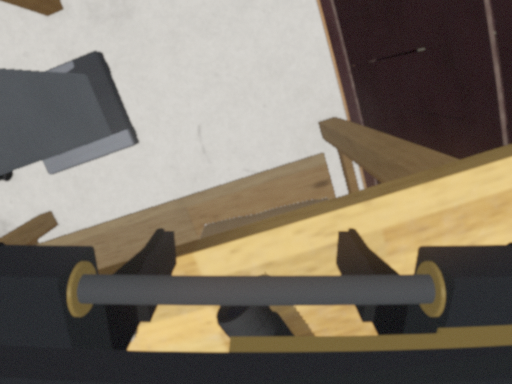

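The top view shows the barrel with four tees inside at about (230,175), the grip bar at about (225,200), and the tray behind the barrel at (245,150). The barrel pours toward the tray, roughly world +x. Next I'll measure with the depth data.

```bash
cat >> h.py <<'E'
def cloud(d):
    K=np.array([[d['fx'],0,d['cx']],[0,d['fy'],d['cy']],[0,0,1]])
    v,u=np.mgrid[0:384,0:512]
    p=cv2.undistortPoints(np.stack([u,v],-1).reshape(-1,1,2).astype(float),K,np.array([d['k1'],0,0,0,0.])).reshape(384,512,2)
    z=d['range_z']; M=np.array(d['cam_to_world'])
    P=np.stack([p[...,0]*z,-p[...,1]*z,-z],-1)
    W=P@M[:3,:3].T+M[:3,3]; W[z==0]=np.nan
    return W
E
python3 - <<'E'
from h import *
d=optics.read_camera('top');W=cloud(d)
im=cv2.resize(d['image'][110:260,150:320],None,fx=4.5,fy=4,interpolation=cv2.INTER_CUBIC);cv2.imwrite('pics/topz.png',im)
sub=W[110:260,150:320]
z=sub[...,2]
v=np.nan_to_num(np.clip(z/0.3,0,1))*255
cv2.imwrite('pics/topd.png',cv2.resize(cv2.applyColorMap(v.astype(np.uint8),cv2.COLORMAP_JET),None,fx=4.5,fy=4,interpolation=cv2.INTER_NEAREST))
for l in ['mouth','grip_mid','tray','tee_a_mid']:
    for k in models.masks_of('top',l)[:6]:
        p=W[k['pixels']];p=p[~np.isnan(p[:,0])]
        print(l,round(k['confidence'],2),np.round(np.array(k['extent'])*[512,384,512,384]),len(p),np.round(np.percentile(p,[5,50,95],axis=0),3).tolist())
E
```

```text
mouth 0.86 [195. 146. 256. 215.] 1739 [[0.448, 0.028, 0.159], [0.586, 0.1, 0.229], [0.631, 0.157, 0.284]]
grip_mid 0.52 [204. 203. 238. 217.] 168 [[0.439, 0.054, 0.251], [0.446, 0.097, 0.257], [0.454, 0.144, 0.261]]
tray 0.94 [200. 120. 288. 193.] 2887 [[0.643, -0.04, 0.006], [0.765, 0.047, 0.013], [0.822, 0.21, 0.053]]
tray 0.72 [140. 232. 161. 248.] 333 [[0.338, 0.316, 0.003], [0.366, 0.347, 0.009], [0.393, 0.378, 0.016]]
tee_a_mid 0.69 [289. 196. 303. 207.] 88 [[0.572, -0.138, 0.003], [0.586, -0.119, 0.025], [0.6, -0.103, 0.032]]
tee_a_mid 0.49 [234. 167. 248. 183.] 147 [[0.577, 0.042, 0.163], [0.589, 0.062, 0.184], [0.609, 0.082, 0.192]]
tee_a_mid 0.44 [278. 224. 291. 239.] 115 [[0.46, -0.121, 0.011], [0.476, -0.102, 0.024], [0.493, -0.082, 0.032]]
```

View pics/topz.png

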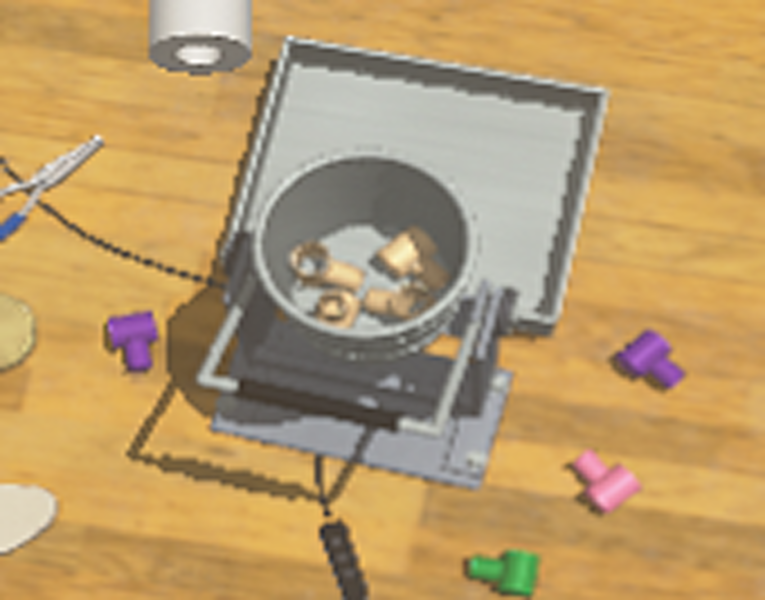

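View pics/topd.png

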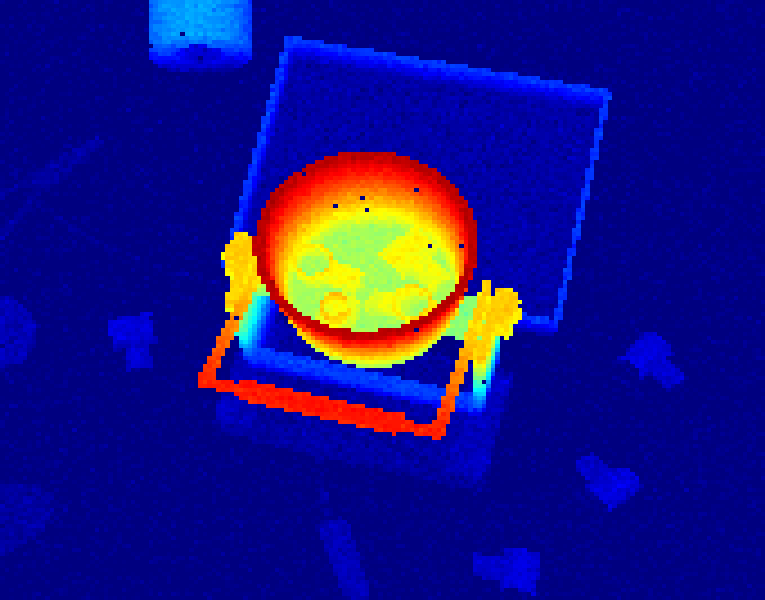

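Run:
```python
from h import *
from scipy.optimize import least_squares
A=[]
for i in range(3): A.append(cloud(optics.read_camera('top')))
W=np.nanmedian(A,axis=0)
V=W[110:260,150:320].reshape(-1,3)
V=V[~np.isnan(V[:,0])]
rim=V[(V[:,2]>.272)&(V[:,2]<.29)]
f=least_squares(lambda p:np.hypot(rim[:,0]-p[0],rim[:,1]-p[1])-p[2],[.57,.1,.07],loss='soft_l1',f_scale=.003)
print('rim',len(rim),f.x,np.median(rim[:,2]))
c=f.x[:2]
bar=V[(V[:,2]>.24)&(np.hypot(*(V[:,:2]-c).T)>.09)]
# bar points: iterative line fit
q=bar
for _ in range(5):
    m=q.mean(0);u=np.linalg.svd(q[:,:2]-m[:2],full_matrices=False)[2][0]
    n=np.array([-u[1],u[0]]); q=bar[abs((bar[:,:2]-m[:2])@n)<.009]
if u[1]<0:u=-u
t=(q[:,:2]-c)@u; print('bar',len(q),m,u,np.degrees(np.arctan2(u[1],u[0])),'t',np.percentile(t,[0,2,50,98,100]),'dist',(m[:2]-c)@n, 'z',np.percentile(q[:,2],[5,50,95]))
ch=V[(V[:,2]>.18)&(V[:,2]<.215)&(np.hypot(*(V[:,:2]-c).T)>.08)]
a=(ch[:,:2]-c)@u; 
for s in (1,-1):
    g=ch[a*s>0]; print('cheek',s,len(g),np.round(np.median(g,0),3), np.percentile((g[:,:2]-c)@u,[5,50,95]),np.percentile((g[:,:2]-c)@[u[1],-u[0]],[5,50,95]))
tr=V[(V[:,2]>.04)&(V[:,2]<.06)&(V[:,0]>.55)]
print(cv2.minAreaRect((tr[:,:2]*1000).astype(np.float32)))
np.save('V.npy',V)
```

```text
rim 371 [0.5659038  0.08997491 0.07005405] 0.2821152428781102
bar 262 [0.44630803 0.09813549 0.25536191] [0.07432501 0.99723407] 85.73755976877963 t [-0.08218719 -0.07875413 -0.00126436  0.07935438  0.08370292] dist -0.11987150245086756 z [0.25026996 0.25566891 0.25979937]
cheek 1 116 [0.558 0.18  0.202] [0.07672527 0.08913906 0.10120825] [-0.04354077 -0.01492767  0.01085804]
cheek -1 149 [0.546 0.002 0.202] [-0.10277864 -0.08892717 -0.07770905] [-0.0447766  -0.01289387  0.01188095]
((703.2841796875, 136.53173828125), (366.69158935546875, 300.5516357421875), 88.24346160888672)<stdin>:5: RuntimeWarning: All-NaN slice encountered
```

```bash
cat >> h.py <<'E'
from scipy.spatial.transform import Rotation as Ro
T0=np.array([.5659,.0900,.185]); Yd=np.array([.0743,.9972,0]); Xd=np.array([.9972,-.0743,0]); Zd=np.array([0,0,1.])
def cur():
    o=telemetry.get_obs(); return o,np.array(o['tool_pos']),Ro.from_euler('xyz',o['tool_rot'],degrees=True).as_matrix()
def rel(p,R,pos,ref,Rref):
    return np.round(Rref.T@(np.array(pos)-ref)*1000,1), np.round(Ro.from_matrix(Rref.T@R).as_rotvec(),3)
def goalR(s=1):
    x=-Zd; z=s*Xd; return np.stack([x,np.cross(z,x),z],1)
def arc(t,lift=-.002):
    a=np.radians(0)+np.arctan2(65,-120)-t
    return T0+.1365*(np.cos(a)*Xd+np.sin(a)*Zd)+lift*Zd
E
python3 - <<'E'
from h import *
o,p,R=cur();print(p,R.round(3).tolist(),'t',o['time_s'],arc(0))
for s in (1,-1):
    print(s,rel(p,goalR(s),arc(0)+[0,0,.11],p,R))
V=np.load('V.npy')
tr=V[(V[:,2]>.006)&(V[:,2]<.06)]; L=(tr-T0)@np.stack([Xd,Yd,Zd],1)
m=(L[:,0]>.05)&(L[:,0]<.4)&(abs(L[:,1])<.25);r=L[m&(tr[:,2]>.04)]
import collections
h,e=np.histogram(r[:,0],bins=35,range=(.03,.38));print(h,e[:3]);h,e=np.histogram(r[:,1],bins=40,range=(-.2,.2));print(h)
E
```

```text
[0.20250201 0.61766796 0.23960919] [[0.0, -0.95, 0.311], [0.0, 0.311, 0.95], [-1.0, -0.0, 0.0]] t 1.95 [0.44621271 0.09891774 0.24801265]
1 (array([-118.4, -393.2, -417. ]), array([ 1.328,  0.   , -0.   ]))
-1 (array([-118.4, -393.2, -417. ]), array([-1.813,  0.   ,  0.   ]))
[  0   0   5  10  11  10   8  10   8  10   9  10   8  10   8  12   8   9
  27  17  19  22 155  27   3   0   0   0   0   0   0   0   0   0   0] [0.03 0.04 0.05]
[ 0  0  0  0  0  0  0 76 19  6  7  7  8  6  7  7  8  5  8  8  7  7  8  8
  6  7  7  8  6  7  8  6 13 93  6  0  4 18  7  1]
```

```bash
python3 -m pendant '[[40,[-40,-10,-10],[0,0,0]],[40,[-80,-20,-20],[0.1,0,0]],[40,[-118,-45,-48],[0.22,0,0]],[40,[-118,-70,-76],[0.33,0,0]],[40,[-118,-96,-103],[0.44,0,0]],[40,[-118,-122,-130],[0.55,0,0]],[40,[-118,-148,-158],[0.66,0,0]],[40,[-118,-174,-185],[0.77,0,0]],[40,[-118,-200,-212],[0.88,0,0]],[40,[-118,-224,-238],[0.99,0,0]]]' 40
python3 - <<'E'
from h import *
o,p,R=cur();print(p,o['qpos'].round(1),o['force'].round(1));print(rel(p,goalR(1),arc(0)+[0,0,.11],p,R))
E
```

```text
time_s: 2.78
tool_pos: [0.342, 0.3195, 0.3579]
tool_rot: [39.1, 89.9, 53.9]
force: [0.5, 0.3, 0.7]
grip_width: 0.0406
[0.34200178 0.31954505 0.35787084] [-57.3  -6.1  10.   96.6   1.1  89.4 -32.6] [0.5 0.3 0.7]
(array([  -0.3, -239.9,   44.5]), array([ 0.332,  0.001, -0.001]))
```

```bash
python3 -m pendant '[[40,[0,-32,6],[0.09,0,0]],[40,[0,-65,12],[0.18,0,0]],[40,[0,-98,18],[0.27,0,0]],[40,[0,-130,24],[0.332,0,0]],[40,[0,-160,30],[0.332,0,0]],[40,[0,-190,35],[0.332,0,0]],[40,[0,-220,41],[0.332,0,0]],[40,[0,-240,44.5],[0.332,0,0]],[40,[0,-240,44.5],[0.332,0,0]],[40,[0,-240,44.5],[0.332,0,0]]]' 40
python3 - <<'E'
from h import *
o,p,R=cur();print(p,o['qpos'].round(1),o['force'].round(1));print(rel(p,goalR(1),arc(0)+[0,0,.0],p,R))
for n in ('side','wrist','top'):shot(n,n+'1.png')
E
```

```text
time_s: 3.62
tool_pos: [0.447, 0.1007, 0.3578]
tool_rot: [78.0, 89.9, 74.0]
force: [-1.0, 0.6, -0.5]
grip_width: 0.0398
[0.44704891 0.10072482 0.35780371] [-44.9  -8.8  25.5  98.2   3.7  89.8 -23.7] [-1.   0.6 -0.5]
(array([109.8,  -2. ,  -0.7]), array([ 0.004,  0.   , -0.001]))
```

View pics/side1.png

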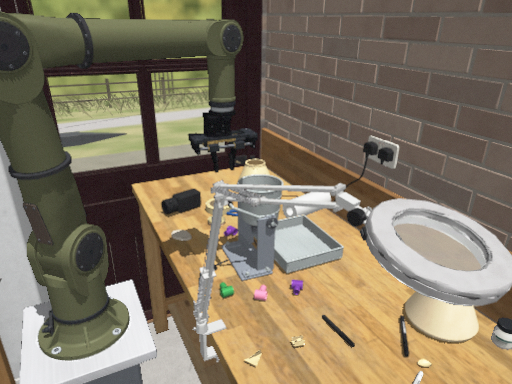

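View pics/wrist1.png

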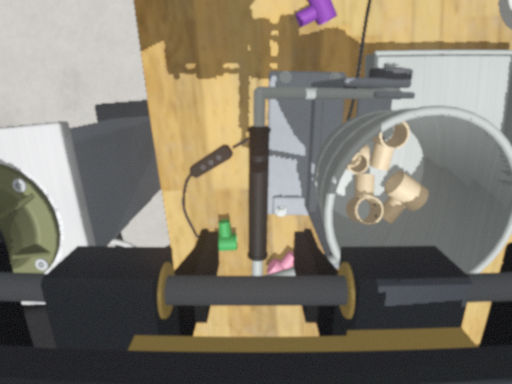

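The wrist picture shows the grip bar at column 258, centred between the fingers at 205 and 310, with four brass tees in the barrel. I'll check the grip's position along the bar in the wrist depth data.

Run:
```python
from h import *
d=optics.read_camera('wrist');W=cloud(d)
for k in models.masks_of('wrist','grip_mid')[:3]:
    p=W[k['pixels']];p=p[~np.isnan(p[:,0])];L=(p-T0)@np.stack([Xd,Yd,Zd],1)
    print(round(k['confidence'],2),np.round(np.array(k['extent'])*[512,384,512,384]),np.round(np.percentile(L,[3,50,97],axis=0),3).tolist())
for k in models.landmark_of('wrist','grip_mid')[:3]:
    r,c=k['centre'][0]*384,k['centre'][1]*512;print(k['confidence'],r,c,np.round(world(d,r,c,z=.25),3))
for r,c in((130,259),(190,258),(255,257)):
    w=world(d,r,c);print(r,c,w.round(3),(np.array([Xd,Yd,Zd])@(w-T0)).round(3))
```

```text
0.88 [246. 123. 272. 263.] [[-0.125, -0.047, 0.066], [-0.118, 0.01, 0.072], [-0.111, 0.057, 0.074]]
0.94 196.91520000000003 257.6896 [0.448 0.102 0.25 ]
130 259 [0.452 0.156 0.259] [-0.118  0.057  0.074]
190 258 [0.449 0.11  0.258] [-0.118  0.011  0.073]
255 257 [0.444 0.055 0.258] [-0.119 -0.044  0.073]
```

The grip agrees to about 2 mm. Next I descend and close the fingers.

```bash
python3 -m pendant '[[40,[25,0,0],[0,0,0]],[40,[50,0,0],[0,0,0]],[40,[75,0,0],[0,0,0]],[40,[95,0,0],[0,0,0]],[40,[110,0,0],[0,0,0]],[40,[110,0,0],[0,0,0]],[0,[110,0,0],[0,0,0]],[0,[110,0,0],[0,0,0]],[0,[110,0,0],[0,0,0]],[0,[110,0,0],[0,0,0]]]' 40
python3 -m pendant '[[0,[0,0,0],[0,0,0]],[0,[0,0,0],[0,0,0]],[0,[0,0,0],[0,0,0]]]' 40
python3 - <<'E'
from h import *
o,p,R=cur();print(p,R.round(3).tolist(),o['grip_width'],o['force'].round(1),o['wrist_torque'].round(2))
# arc plan in tool axes relative to t=0
for t in np.arange(0,2.31,.1): print(round(t,2),(R.T@(arc(t)-arc(0))*1000).round(1))
E
```

```text
time_s: 4.75
tool_pos: [0.4475, 0.102, 0.2488]
tool_rot: [30.6, 89.9, 26.7]
force: [-0.6, -0.2, -0.3]
grip_width: 0.021
time_s: 5.0
tool_pos: [0.4482, 0.1018, 0.2486]
tool_rot: [20.2, 89.8, 16.3]
force: [5.1, 1.0, 2.0]
grip_width: 0.0143
[0.44823735 0.10183215 0.24859502] [[0.004, 0.068, 0.998], [0.001, 0.998, -0.068], [-1.0, 0.001, 0.004]] 0.014349140777781709 [5.1 1.  2. ] [-0.03 -0.88 -0.07]
0.0 [0. 0. 0.]
0.1 [-11.6  -0.    7.1]
0.2 [-22.5  -0.1  15.4]
0.3 [-32.5  -0.1  24.7]
0.4 [-41.5  -0.2  34.9]
0.5 [-49.4  -0.2  46. ]
0.6 [-56.2  -0.3  57.9]
0.7 [-61.8  -0.3  70.3]
0.8 [-66.1  -0.4  83.3]
0.9 [-69.1  -0.5  96.6]
1.0 [-70.7  -0.6 110.1]
1.1 [-71.   -0.7 123.8]
1.2 [-69.9  -0.7 137.4]
1.3 [-67.5  -0.8 150.8]
1.4 [-63.7  -0.9 163.9]
1.5 [-58.7  -1.  176.6]
1.6 [-52.4  -1.1 188.7]
1.7 [-44.9  -1.2 200.1]
1.8 [-36.3  -1.2 210.7]
1.9 [-26.8  -1.3 220.4]
2.0 [-16.2  -1.4 229.1]
2.1 [ -4.9  -1.4 236.7]
2.2 [  7.1  -1.5 243.2]
2.3 [ 19.7  -1.5 248.4]
```

Gripped at 14.3 mm, with force of about 5 N. I'll follow the arc.

```bash
python3 -m pendant '[[0,[-6,0,3.5],[0,0,0]],[0,[-11.6,0,7.1],[0,0,0]],[0,[-22.5,0,15.4],[0,0,0]],[0,[-32.5,0,24.7],[0,0,0]],[0,[-41.5,0,34.9],[0,0,0]],[0,[-49.4,0,46],[0,0,0]],[0,[-56.2,0,57.9],[0,0,0]],[0,[-61.8,0,70.3],[0,0,0]],[0,[-61.8,0,70.3],[0,0,0]],[0,[-61.8,0,70.3],[0,0,0]]]' 40
python3 - <<'E'
from h import *
o,p,R=cur();print(p,o['grip_width'],o['force'].round(1),o['wrist_torque'].round(2),o['qpos'].round(1))
print(np.array([Xd,Yd,Zd])@(p-T0), np.array([Xd,Yd,Zd])@(arc(.7)-T0))
for n in ('side','top'):shot(n,n+'2.png')
E
```

```text
time_s: 5.83
tool_pos: [0.5152, 0.0966, 0.3094]
tool_rot: [-167.9, 89.7, -171.8]
force: [-4.0, -1.0, 4.2]
grip_width: 0.0145
[0.51523185 0.09660496 0.30942272] 0.014509009138301889 [-4.  -1.   4.2] [-0.25  0.95 -0.09] [-42.7   1.1  29.9  95.3  -0.6  84.  -16.7]
[-0.05101702  0.00282182  0.12442272] [-4.99130478e-02 -4.30601027e-18  1.25045584e-01]
```

View pics/side2.png

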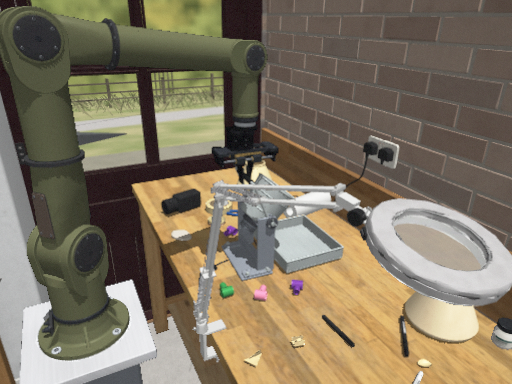

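The barrel is following the hand, tilted about 0.7 rad. The gripper and bar are at about (245,165) in the side view. I'll continue to 1.5.

```bash
python3 -m pendant '[[0,[-4.3,0,13],[0,0,0]],[0,[-7.3,0,26.3],[0,0,0]],[0,[-8.9,0,39.8],[0,0,0]],[0,[-9.2,0,53.5],[0,0,0]],[0,[-8.1,0,67.1],[0,0,0]],[0,[-5.7,0,80.5],[0,0,0]],[0,[-1.9,0,93.6],[0,0,0]],[0,[3.1,0,106.3],[0,0,0]],[0,[3.1,0,106.3],[0,0,0]],[0,[3.1,0,106.3],[0,0,0]]]' 40
python3 - <<'E'
from h import *
o,p,R=cur();print(p,o['grip_width'],o['force'].round(1),o['wrist_torque'].round(2),o['qpos'].round(1))
print(np.array([Xd,Yd,Zd])@(p-T0), np.array([Xd,Yd,Zd])@(arc(1.5)-T0))
for t in np.arange(1.5,2.31,.1): print(round(t,2),(R.T@(arc(t)-arc(1.5))*1000).round(1))
for n in ('side','top'):shot(n,n+'3.png')
E
```

```text
time_s: 6.77
tool_pos: [0.6252, 0.088, 0.3074]
tool_rot: [-16.6, 89.7, -20.6]
force: [4.7, -2.6, 3.6]
grip_width: 0.0144
[0.62515011 0.0879867  0.30742805] 0.014359210136320789 [ 4.7 -2.6  3.6] [-0.63 -1.14 -0.1 ] [-36.6  15.9  32.9  81.2  -8.5  85.1  -8. ]
[0.05923379 0.00239462 0.12242805] [ 5.63556368e-02 -3.78082421e-18  1.22321506e-01]
1.5 [0. 0. 0.]
1.6 [ 6.3 -0.  12.1]
1.7 [13.8 -0.1 23.5]
1.8 [22.4 -0.1 34.1]
1.9 [32.  -0.2 43.8]
2.0 [42.5 -0.2 52.5]
2.1 [53.8 -0.2 60.1]
2.2 [65.9 -0.2 66.5]
2.3 [78.5 -0.2 71.7]
```

View pics/side3.png

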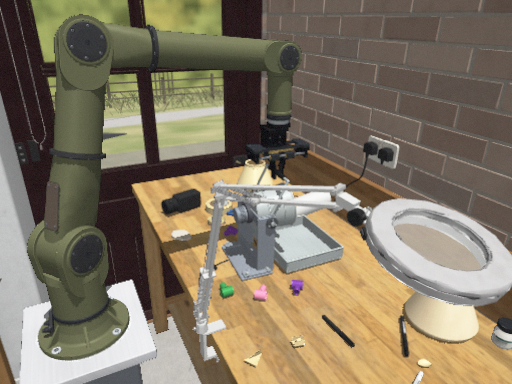

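The barrel is about level. From here I tip slowly past level.

```bash
python3 -m pendant '[[0,[3,0,6],[0,0,0]],[0,[6.3,0,12.1],[0,0,0]],[0,[10,0,18],[0,0,0]],[0,[13.8,0,23.5],[0,0,0]],[0,[18,0,29],[0,0,0]],[0,[22.4,0,34.1],[0,0,0]],[0,[27,0,39],[0,0,0]],[0,[32,0,43.8],[0,0,0]],[0,[32,0,43.8],[0,0,0]],[0,[32,0,43.8],[0,0,0]]]' 40
python3 -m pendant '[[0,[5,0,4.5],[0,0,0]],[0,[10.5,0,8.7],[0,0,0]],[0,[16,0,12.6],[0,0,0]],[0,[21.8,0,16.3],[0,0,0]],[0,[27.8,0,19.6],[0,0,0]],[0,[31,0,21.2],[0,0,0]],[0,[31,0,21.2],[0,0,0]],[0,[31,0,21.2],[0,0,0]],[0,[31,0,21.2],[0,0,0]],[0,[31,0,21.2],[0,0,0]]]' 40
python3 - <<'E'
from h import *
o,p,R=cur();print(p,o['grip_width'],o['force'].round(1),o['wrist_torque'].round(2),o['qpos'].round(1))
print(np.array([Xd,Yd,Zd])@(p-T0), np.array([Xd,Yd,Zd])@(arc(2.17)-T0))
for n in ('side','top','wrist'):
    d=shot(n,n+'4.png')
    if n!='wrist':
        W=cloud(d);W
        for k in models.landmark_of(n,'tee_a_mid'):
            r,c=k['centre'][0]*384,k['centre'][1]*512;print(n,round(k['confidence'],2),round(r),round(c),d['image'][int(r),int(c)],(np.array([Xd,Yd,Zd])@(world(d,r,c)-T0)).round(3))
        im=d['image'][110:280,180:350]; cv2.imwrite('pics/%sz4.png'%n,cv2.resize(im,None,fx=4.5,fy=3.5,interpolation=cv2.INTER_CUBIC))
E
```

```text
time_s: 7.7
tool_pos: [0.6685, 0.0846, 0.2755]
tool_rot: [-19.2, 89.7, -23.2]
force: [4.5, -3.2, 3.6]
grip_width: 0.0143
time_s: 8.53
tool_pos: [0.6897, 0.0829, 0.2446]
tool_rot: [-21.1, 89.7, -25.1]
force: [4.8, -4.2, 3.3]
grip_width: 0.0144
[0.68965657 0.08294556 0.24460392] 0.014369243030746947 [ 4.8 -4.2  3.3] [-0.87 -0.91 -0.06] [-31.9  25.7  32.3  76.8 -13.4  81.1  -4.1]
[0.1239342  0.00216043 0.05960392] [ 1.21369149e-01 -4.42989126e-18  6.04473211e-02]
side 0.69 289 293 [88 62 91] [ 0.036 -0.194 -0.191]
side 0.56 290 229 [113 201  90] [-0.164 -0.16  -0.162]
side 0.47 292 263 [220 183 253] [-0.073 -0.209 -0.159]
side 0.41 249 282 [100 123 140] [ 0.07  -0.04  -0.145]
side 0.4 230 229 [93 40 72] [-0.048  0.183 -0.163]
top 0.67 196 182 [96 59 91] [-0.044  0.177 -0.168]
top 0.66 253 263 [ 67 132  76] [-0.171 -0.145 -0.152]
top 0.44 201 295 [171  83 147] [ 0.033 -0.21  -0.161]
top 0.43 228 287 [162 137 230] [-0.068 -0.204 -0.159]
```

View pics/sidez4.png

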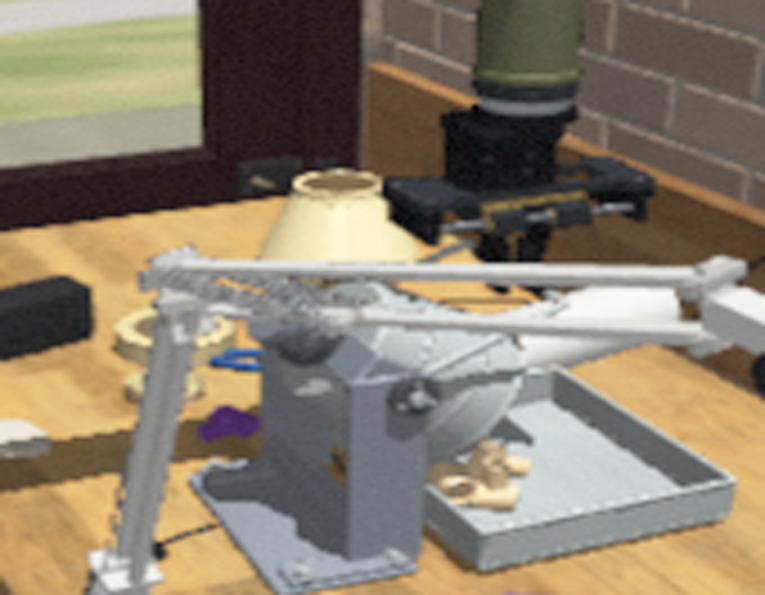

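View pics/topz4.png

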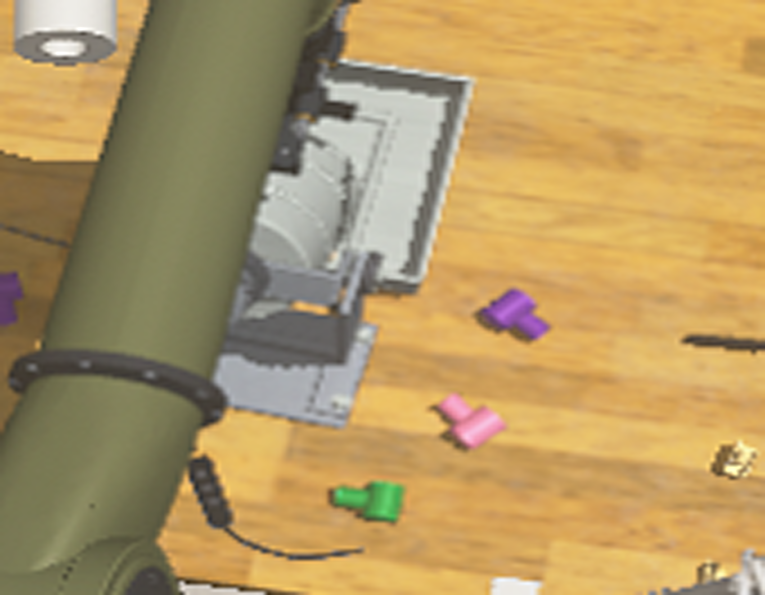

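View pics/wrist4.png

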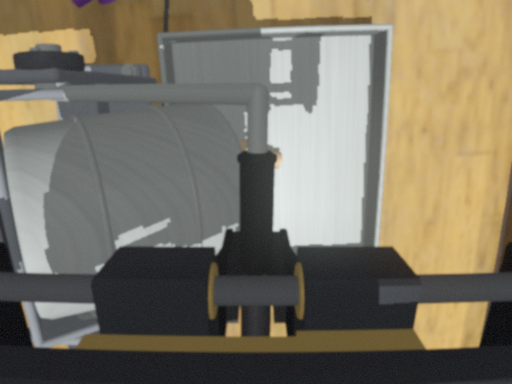

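The side view shows at least three brass tees in the tray at about (470–520,470) of the zoom, and a fourth isn't clear. I'll go a little further, to about 2.27, and dwell.

```bash
python3 -m pendant '[[0,[4,0,2],[0,0,0]],[0,[8,0,4],[0,0,0]],[0,[10.5,0,5],[0,0,0]],[0,[10.5,0,5],[0,0,0]],[0,[10.5,0,5],[0,0,0]],[0,[10.5,0,5],[0,0,0]],[0,[10.5,0,5],[0,0,0]],[0,[10.5,0,5],[0,0,0]],[0,[10.5,0,5],[0,0,0]],[0,[10.5,0,5],[0,0,0]]]' 40
python3 - <<'E'
from h import *
o,p,R=cur();print(p,o['grip_width'],o['force'].round(1),o['wrist_torque'].round(2))
q=np.array([Xd,Yd,Zd])@(p-T0);print(q, 'tilt',np.arctan2(65,-120)-np.arctan2(q[2]+.002,q[0]))
d=shot('side','side5.png');W=cloud(d)
im=d['image'][190:270,250:350]; cv2.imwrite('pics/sidez5.png',cv2.resize(im,None,fx=8,fy=7.4,interpolation=cv2.INTER_CUBIC))
q=arc(2.27)
for t in np.arange(2.27,1.3,-.07): print(round(t,2),(R.T@(arc(t)-q)*1000).round(1))
E
```

```text
time_s: 9.62
tool_pos: [0.6943, 0.0826, 0.2342]
tool_rot: [-24.8, 89.7, -28.8]
force: [2.1, -3.7, 4.9]
grip_width: 0.0146
[0.69429828 0.08260823 0.23417639] 0.014641301422497335 [ 2.1 -3.7  4.9] [-0.96 -0.7  -0.03]
[0.12858797 0.00216892 0.04917639] tilt 2.266399756143267
2.27 [0. 0. 0.]
2.2 [-8.8  0.  -3.8]
2.13 [-17.3   0.   -8.1]
2.06 [-25.4   0.  -13.1]
1.99 [-33.2   0.  -18.6]
1.92 [-40.6   0.  -24.7]
1.85 [-47.6   0.1 -31.2]
1.78 [-54.    0.1 -38.3]
1.71 [-60.    0.1 -45.7]
1.64 [-65.4   0.1 -53.6]
1.57 [-70.3   0.1 -61.8]
1.5 [-74.6   0.2 -70.3]
1.43 [-78.3   0.2 -79.1]
1.36 [-81.3   0.2 -88.2]
```

View pics/sidez5.png

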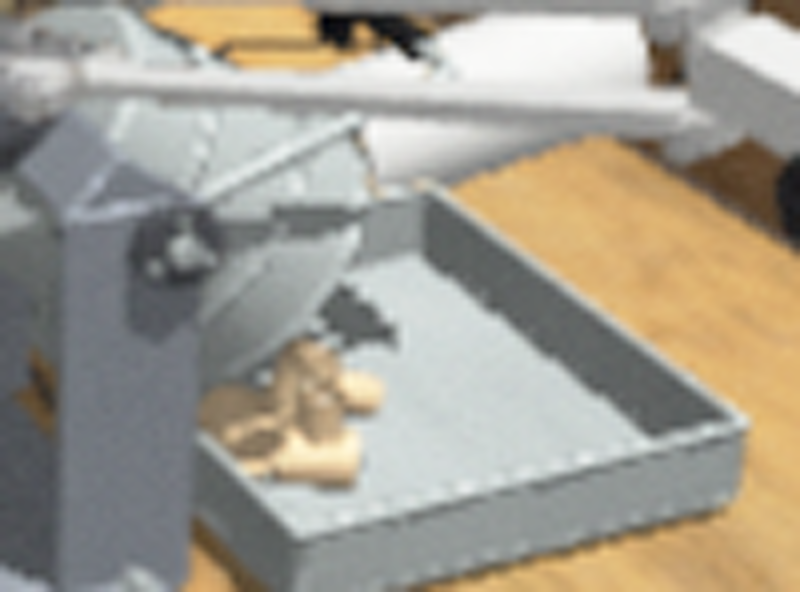

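```bash
python3 -m pendant '[[0,[-8.8,0,-3.8],[0,0,0]],[0,[-17.3,0,-8.1],[0,0,0]],[0,[-25.4,0,-13.1],[0,0,0]],[0,[-33.2,0,-18.6],[0,0,0]],[0,[-40.6,0,-24.7],[0,0,0]],[0,[-47.6,0,-31.2],[0,0,0]],[0,[-54,0,-38.3],[0,0,0]],[0,[-60,0,-45.7],[0,0,0]],[0,[-65.4,0,-53.6],[0,0,0]],[0,[-65.4,0,-53.6],[0,0,0]]]' 40
python3 - <<'E'
from h import *
o,p,R=cur();print(p,o['grip_width'],o['force'].round(1),o['wrist_torque'].round(2))
q=np.array([Xd,Yd,Zd])@(p-T0);print(q, 'tilt',np.arctan2(65,-120)-np.arctan2(q[2]+.002,q[0]))
d=shot('side','side6.png')
im=d['image'][190:270,250:350]; cv2.imwrite('pics/sidez6.png',cv2.resize(im,None,fx=8,fy=7.4,interpolation=cv2.INTER_CUBIC))
E
```

```text
time_s: 10.5
tool_pos: [0.6394, 0.0869, 0.2997]
tool_rot: [-23.1, 89.9, -27.0]
force: [-0.2, -4.4, 9.1]
grip_width: 0.0143
[0.63936601 0.08691782 0.29971818] 0.014340592111577337 [-0.2 -4.4  9.1] [-1.05  0.12 -0.03]
[0.07348931 0.00238497 0.11471818] tilt 1.636295686337612
```

View pics/sidez6.png

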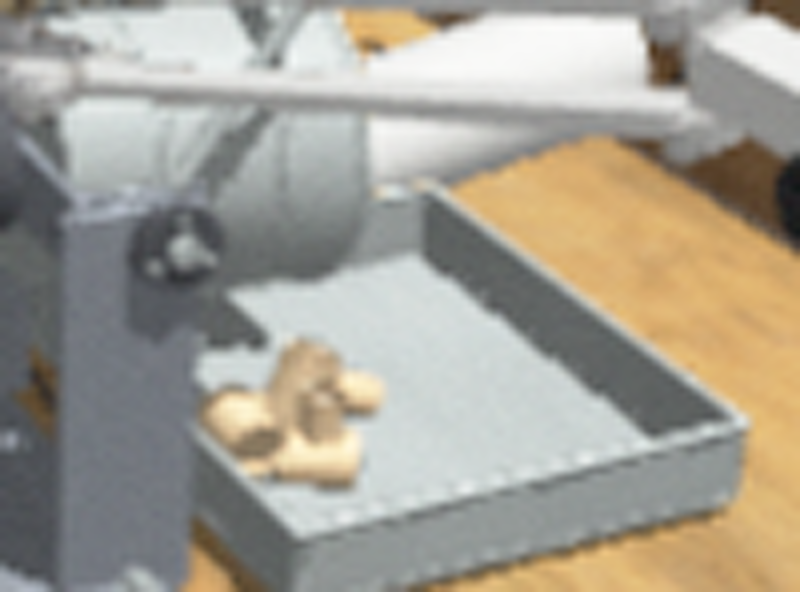

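The pile at (200–380,340–480) looks like three or four tees. I'll swing back and look into the barrel from above.

Run:
```python
from h import *
o,p,R=cur();q=arc(1.64)
for t in np.arange(1.64,-.02,-.09): print(round(t,2),(R.T@(arc(t)-q)*1000).round(1))
```

```text
1.64 [0. 0. 0.]
1.55 [ -6.1   0.1 -10.6]
1.46 [-11.3   0.1 -21.8]
1.37 [-15.4   0.2 -33.4]
1.28 [-18.5   0.2 -45.3]
1.19 [-20.4   0.3 -57.4]
1.1 [-21.3   0.3 -69.6]
1.01 [-21.1   0.4 -81.9]
0.92 [-19.8   0.5 -94.1]
0.83 [ -17.4    0.5 -106.2]
0.74 [ -13.9    0.6 -117.9]
0.65 [  -9.4    0.7 -129.3]
0.56 [  -3.8    0.7 -140.3]
0.47 [   2.7    0.8 -150.7]
0.38 [  10.1    0.8 -160.5]
0.29 [  18.4    0.9 -169.6]
0.2 [  27.4    1.  -177.9]
0.11 [  37.2    1.  -185.4]
0.02 [  47.5    1.  -191.9]
```

```bash
python3 -m pendant '[[0,[-6.1,0,-10.6],[0,0,0]],[0,[-11.3,0,-21.8],[0,0,0]],[0,[-15.4,0,-33.4],[0,0,0]],[0,[-18.5,0,-45.3],[0,0,0]],[0,[-20.4,0,-57.4],[0,0,0]],[0,[-21.3,0,-69.6],[0,0,0]],[0,[-21.1,0,-81.9],[0,0,0]],[0,[-19.8,0,-94.1],[0,0,0]],[0,[-17.4,0,-106.2],[0,0,0]],[0,[-13.9,0,-117.9],[0,0,0]]]' 40
python3 -m pendant '[[0,[0,0,0],[0,0,0]],[0,[0,0,0],[0,0,0]]]' 40
python3 - <<'E'
from h import *
o,p,R=cur();print(p,o['grip_width'],o['force'].round(1),o['wrist_torque'].round(2))
q=np.array([Xd,Yd,Zd])@(p-T0);t=np.arctan2(65,-120)-np.arctan2(q[2]+.002,q[0]);print(q, 'tilt',t)
q=arc(t)
for a in [.65,.56,.47,.38,.29,.2,.12,.05,0,-.02]: print(a,(R.T@(arc(a)-q)*1000).round(1))
for n in ('side','top','wrist'):shot(n,n+'7.png')
E
```

```text
time_s: 11.38
tool_pos: [0.5228, 0.096, 0.3124]
tool_rot: [-2.4, 89.8, -6.4]
force: [6.0, -3.5, 0.3]
grip_width: 0.0146
time_s: 11.55
tool_pos: [0.5203, 0.0963, 0.3115]
tool_rot: [-168.2, 89.8, -172.0]
force: [-3.6, -2.4, 2.2]
grip_width: 0.0143
[0.52028336 0.09626693 0.31146843] 0.014337952776784827 [-3.6 -2.4  2.2] [-0.73  0.66 -0.04]
[-0.04595455  0.00286007  0.12646843] tilt 0.7308460036986546
0.65 [  4.2   0.1 -10.2]
0.56 [  9.8   0.2 -21.1]
0.47 [ 16.3   0.2 -31.5]
0.38 [ 23.8   0.3 -41.3]
0.29 [ 32.1   0.4 -50.3]
0.2 [ 41.2   0.4 -58.6]
0.12 [ 49.9   0.5 -65.2]
0.05 [ 57.9   0.5 -70.4]
0 [ 63.8   0.6 -73.8]
-0.02 [ 66.2   0.6 -75.1]
```

View pics/wrist7.png

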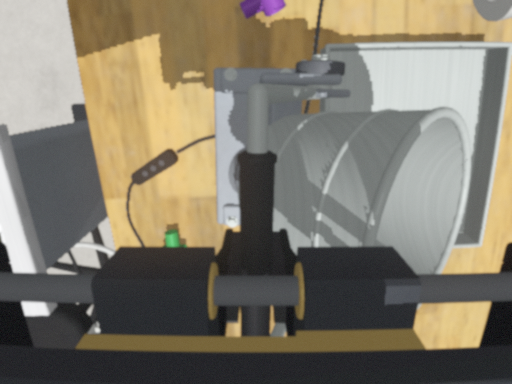

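View pics/top7.png

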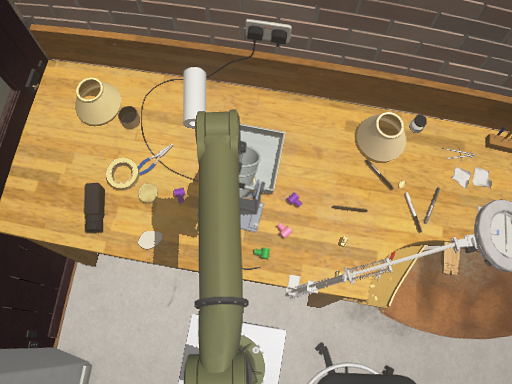

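```bash
python3 -m pendant '[[0,[4.2,0,-10.2],[0,0,0]],[0,[9.8,0,-21.1],[0,0,0]],[0,[16.3,0,-31.5],[0,0,0]],[0,[23.8,0,-41.3],[0,0,0]],[0,[32.1,0,-50.3],[0,0,0]],[0,[41.2,0,-58.6],[0,0,0]],[0,[49.9,0,-65.2],[0,0,0]],[0,[54,0,-68],[0,0,0]],[0,[57.9,0,-70.4],[0,0,0]],[0,[57.9,0,-70.4],[0,0,0]]]' 40
python3 - <<'E'
from h import *
o,p,R=cur();print(p,o['grip_width'],o['force'].round(1),o['wrist_torque'].round(2))
q=np.array([Xd,Yd,Zd])@(p-T0);t=np.arctan2(65,-120)-np.arctan2(q[2]+.002,q[0]);print(q, 'tilt',t)
for n in ('wrist',):shot(n,n+'8.png')
d=shot('side','side8.png')
im=d['image'][170:270,240:350]; cv2.imwrite('pics/sidez8.png',cv2.resize(im,None,fx=7,fy=6,interpolation=cv2.INTER_CUBIC))
E
```

```text
time_s: 12.53
tool_pos: [0.4515, 0.1016, 0.2543]
tool_rot: [154.6, 90.0, 150.7]
force: [-1.1, -1.7, 2.1]
grip_width: 0.0138
[0.45152867 0.10163692 0.25427878] 0.013833394080638795 [-1.1 -1.7  2.1] [-0.49  0.2  -0.08]
[-0.11491571  0.00310654  0.06927878] tilt 0.05876804846237427
```

View pics/wrist8.png

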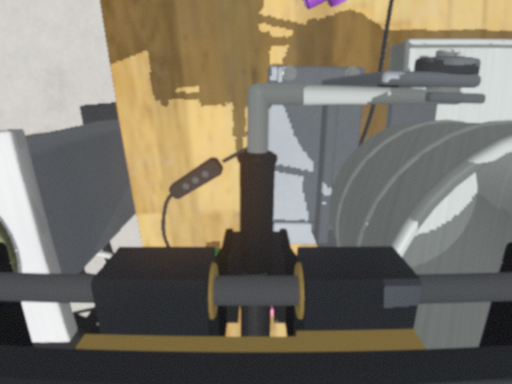

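View pics/sidez8.png

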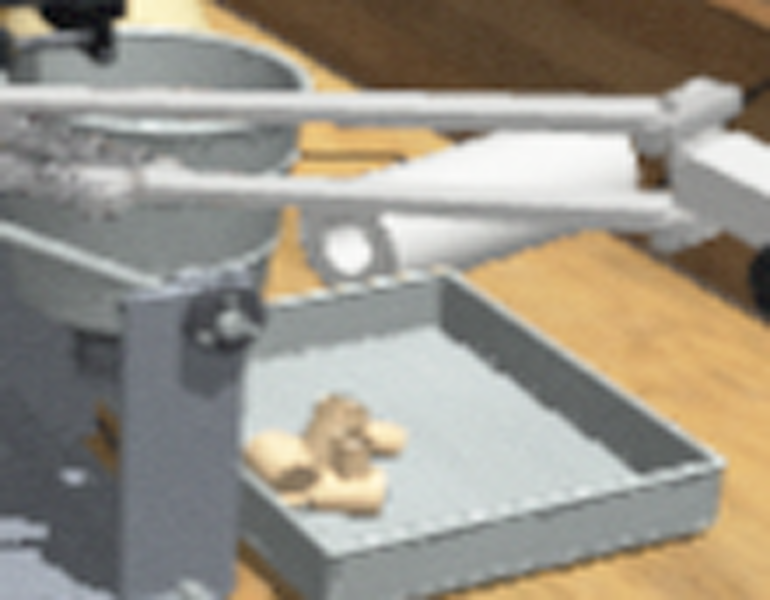

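```bash
python3 -m pendant '[[0,[2,0,-1],[0,0,0]],[0,[4,0,-2],[0,0,0]],[0,[6,0,-3],[0,0,0]],[0,[7.5,0,-4],[0,0,0]],[0,[7.5,0,-4],[0,0,0]]]' 40
python3 - <<'E'
from h import *
o,p,R=cur();print(p,o['grip_width'],o['force'].round(1),o['wrist_torque'].round(2))
q=np.array([Xd,Yd,Zd])@(p-T0);t=np.arctan2(65,-120)-np.arctan2(q[2]+.002,q[0]);print(q, 'tilt',t)
E
python3 -m pendant '[[0,[1,0,-0.5],[0,0,0]],[0,[2,0,-1],[0,0,0]],[0,[2,0,-1],[0,0,0]]]' 40
python3 - <<'E'
from h import *
o,p,R=cur();print(p,o['grip_width'],o['force'].round(1),o['wrist_torque'].round(2))
q=np.array([Xd,Yd,Zd])@(p-T0);t=np.arctan2(65,-120)-np.arctan2(q[2]+.002,q[0]);print(q, 'tilt',t)
E
```

```text
time_s: 13.05
tool_pos: [0.4483, 0.1019, 0.2485]
tool_rot: [38.7, 89.9, 34.8]
force: [-3.2, -2.3, 11.8]
grip_width: 0.0144
[0.44832113 0.10187732 0.24848089] 0.014416479224883164 [-3.2 -2.3 11.8] [-0.63  0.63 -0.08]
[-0.11813213  0.00310795  0.06348089] tilt 0.009717408881748213
time_s: 13.3
tool_pos: [0.4483, 0.1019, 0.2484]
tool_rot: [30.4, 89.7, 26.5]
force: [-3.6, -4.3, 19.9]
grip_width: 0.0143
[0.44831268 0.10192866 0.24837699] 0.014279562831286625 [-3.6 -4.3 19.9] [-0.87  0.91 -0.07]
[-0.11814437  0.00315853  0.06337699] tilt 0.00900045051041154
```

The TCP is back at the original grasp pose and force rose to 20 N with no motion, so the barrel is on its stops. I'll release and retreat upward.

```bash
python3 -m pendant '[[38,[0,0,0],[0,0,0]],[38,[0,0,0],[0,0,0]],[38,[0,0,0],[0,0,0]],[38,[0,0,0],[0,0,0]],[38,[0,0,0],[0,0,0]]]' 40
python3 -m pendant '[[38,[-10,0,0],[0,0,0]],[38,[-25,0,0],[0,0,0]],[38,[-45,0,0],[0,0,0]],[38,[-70,0,0],[0,0,0]],[38,[-95,0,0],[0,0,0]],[38,[-120,0,0],[0,0,0]],[38,[-120,15,0],[0,0,0]],[38,[-120,45,0],[0,0,0]],[38,[-120,80,0],[0,0,0]],[38,[-120,115,0],[0,0,0]]]' 40
python3 - <<'E'
from h import *
o,p,R=cur();print(p,R.round(2).tolist(),o['force'].round(1),o['qpos'].round(1))
E
```

```text
time_s: 13.72
tool_pos: [0.4462, 0.1019, 0.244]
tool_rot: [-159.8, 89.9, -163.7]
force: [-0.1, 0.8, 0.6]
grip_width: 0.0353
time_s: 14.55
tool_pos: [0.4543, 0.2178, 0.3651]
tool_rot: [77.4, 89.9, 73.4]
force: [1.0, -0.3, -0.4]
grip_width: 0.0382
[0.45428065 0.21783853 0.36510257] [[0.0, 0.07, 1.0], [0.0, 1.0, -0.07], [-1.0, 0.0, 0.0]] [ 1.  -0.3 -0.4] [-50.2  -2.1  21.1  92.    0.7  89.9 -33.2]
```

Moving further left to clear the top camera's view.

```bash
python3 -m pendant '[[38,[0,35,-10],[0,0,0]],[38,[0,70,-20],[0,0,0]],[38,[0,105,-30],[0,0,0]],[38,[0,140,-45],[0,0,0]],[38,[0,175,-60],[0,0,0]],[38,[0,210,-75],[0,0,0]],[38,[0,245,-90],[0,0,0]],[38,[0,280,-110],[0,0,0]],[38,[0,300,-120],[0,0,0]],[38,[0,300,-120],[0,0,0]]]' 40
python3 - <<'E'
from h import *
from scipy.optimize import least_squares
d=shot('top','top9.png');W=cloud(d)
V=W[110:260,150:320].reshape(-1,3);V=V[~np.isnan(V[:,0])]
rim=V[(V[:,2]>.272)&(V[:,2]<.29)]
f=least_squares(lambda p:np.hypot(rim[:,0]-p[0],rim[:,1]-p[1])-p[2],[.57,.1,.07],loss='soft_l1',f_scale=.003)
print('rim',len(rim),f.x,np.median(rim[:,2]))
ins=V[(np.hypot(*(V[:,:2]-f.x[:2]).T)<.058)&(V[:,2]>.14)&(V[:,2]<.24)];L=ins-[*f.x[:2],0];ins=ins[np.hypot(*L[:,:2].T)<.05];print('floor z',np.percentile(ins[:,2],[1,50,99]))
B=W[195:222,195:250].reshape(-1,3);B=B[B[:,2]>.245];L=(B-T0)@np.stack([Xd,Yd,Zd],1);L=L[(L[:,0]<-.1)];print('bar',np.median(L,0))
for l in ('tin','blank','marker'):
    for k in models.landmark_of('top',l)[:2]:
        r,c=k['centre'][0]*384,k['centre'][1]*512;print(l,round(k['confidence'],2),round(r),round(c),world(d,r,c).round(3))
im=d['image'][110:260,150:320];cv2.imwrite('pics/topz9.png',cv2.resize(im,None,fx=4.5,fy=4,interpolation=cv2.INTER_CUBIC))
d=shot('side','side9.png')
im=d['image'][170:270,240:350]; cv2.imwrite('pics/sidez9.png',cv2.resize(im,None,fx=7,fy=6,interpolation=cv2.INTER_CUBIC))
print(telemetry.get_obs()['force'])
E
```

```text
time_s: 15.38
tool_pos: [0.3489, 0.5301, 0.3625]
tool_rot: [178.1, 89.7, 174.8]
force: [-2.2, -0.8, -0.6]
grip_width: 0.0379
rim 367 [0.56579069 0.09002959 0.07003125] 0.2819403708109225
floor z [0.15391527 0.16103004 0.16863164]
bar [-0.11950599 -0.00193786  0.0698737 ]
tin 0.75 192 147 [0.529 0.393 0.013]
blank 0.87 240 152 [0.365 0.341 0.006]
marker 0.51 211 346 [ 0.587 -0.308 -0.003]
[ 0.59344179 -0.04510355 -0.68471985]
```

View pics/topz9.png

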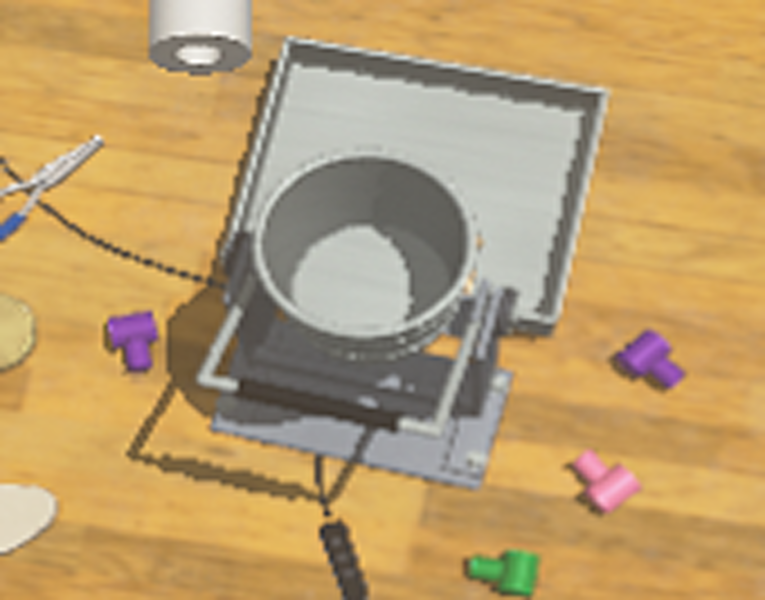

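View pics/side9.png

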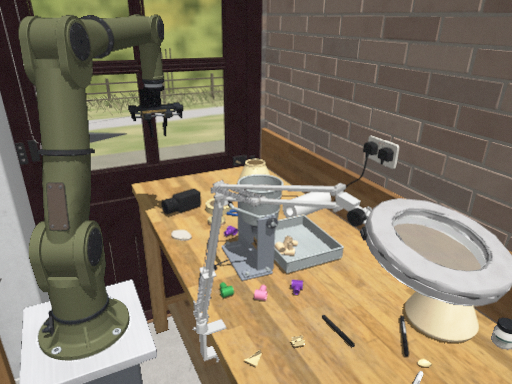

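The barrel is empty and the rim fit is identical to the start. To be sure all four tees are in the tray, I'll look at the pile from the front with the wrist camera.

Run:
```python
from h import *
o,p,R=cur()
x=-Zd;y=Xd;G=np.stack([x,y,np.cross(x,y)],1)
print(o['time_s'],rel(p,G,[.69,.06,.40],p,R))
```

```text
15.6333 (array([ -34.6, -437.8,  365.5]), array([ 1.574e+00,  1.000e-03, -0.000e+00]))
```

```bash
python3 -m pendant '[[38,[-35,-22,18],[0.1,0,0]],[38,[-35,-46,38],[0.2,0,0]],[38,[-35,-70,58],[0.3,0,0]],[38,[-35,-94,78],[0.4,0,0]],[38,[-35,-118,98],[0.5,0,0]],[38,[-35,-142,118],[0.6,0,0]],[38,[-35,-166,138],[0.7,0,0]],[38,[-35,-190,158],[0.8,0,0]],[38,[-35,-214,178],[0.9,0,0]],[38,[-35,-238,198],[1.0,0,0]]]' 40
python3 - <<'E'
from h import *
o,p,R=cur()
x=-Zd;y=Xd;G=np.stack([x,y,np.cross(x,y)],1)
print(o['time_s'],p,o['qpos'].round(1),rel(p,G,[.69,.06,.40],p,R))
E
```

```text
time_s: 16.47
tool_pos: [0.5374, 0.2696, 0.4005]
tool_rot: [111.8, 89.9, 50.2]
force: [0.8, -0.1, 0.1]
grip_width: 0.0377
16.4667 [0.53744617 0.26964473 0.40053447] [-50.   11.3  25.4  75.   -4.9  94.7 -87. ] (array([  0.4,  34.7, 256.9]), array([ 0.569, -0.001, -0.001]))
```

```bash
python3 -m pendant '[[38,[0,4,30],[0.07,0,0]],[38,[0,8,60],[0.14,0,0]],[38,[0,12,90],[0.21,0,0]],[38,[0,16,120],[0.28,0,0]],[38,[0,20,150],[0.35,0,0]],[38,[0,24,180],[0.42,0,0]],[38,[0,28,210],[0.49,0,0]],[38,[0,32,235],[0.54,0,0]],[38,[0,35,257],[0.57,0,0]],[38,[0,35,257],[0.57,0,0]]]' 40
python3 - <<'E'
from h import *
o,p,R=cur();print(p,o['qpos'].round(1))
d=shot('wrist','wrist10.png')
for k in models.landmark_of('wrist','tee_a_mid'):
    r,c=k['centre'][0]*384,k['centre'][1]*512;print(round(k['confidence'],2),round(r),round(c),d['image'][int(r),int(c)],(np.array([Xd,Yd,Zd])@(world(d,r,c)-T0)).round(3))
E
```

```text
time_s: 17.3
tool_pos: [0.6921, 0.0564, 0.3994]
tool_rot: [12.4, 89.7, -82.1]
force: [-0.2, -1.1, -0.6]
grip_width: 0.0379
[0.69208995 0.05644039 0.39935931] [-29.3  25.9  36.5  59.6 -15.   98.7 -92.5]
0.95 240 131 [105  48  84] [-0.035  0.189 -0.158]
0.79 198 365 [162  79 137] [ 0.031 -0.212 -0.179]
0.61 186 265 [181 215 233] [ 0.069 -0.039 -0.125]
```

View pics/wrist10.png

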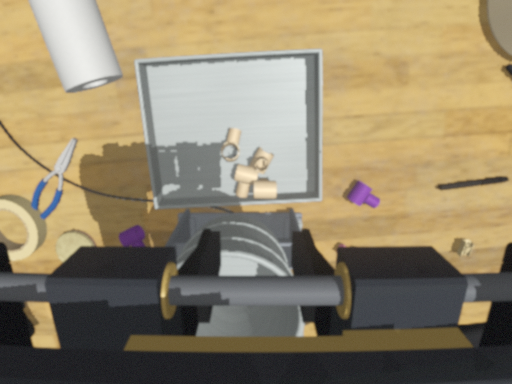

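Run:
```python
from h import *
d=optics.read_camera('wrist')
cv2.imwrite('pics/wz.png',cv2.resize(d['image'][110:215,190:310],None,fx=6,fy=5.6,interpolation=cv2.INTER_CUBIC))
```

```text
(no output)
```

View pics/wz.png

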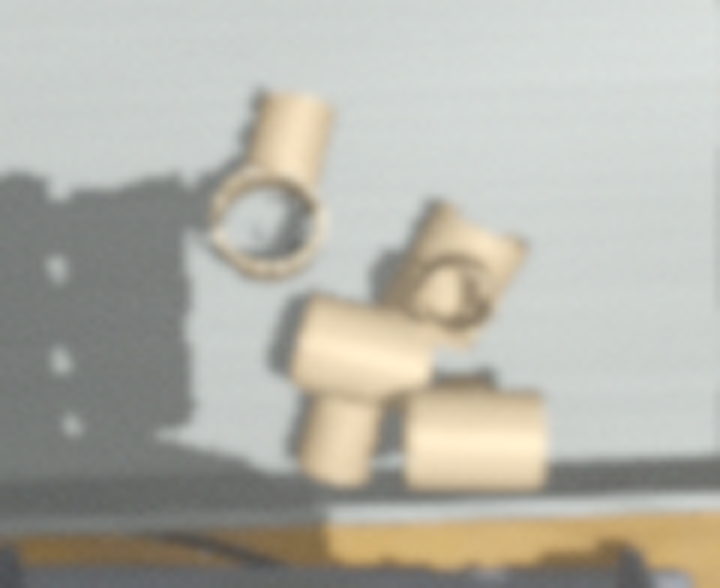

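The zoom shows four separate tees inside the tray, at (270,180), (460,270), (350,390) and (475,440). The arm is clear of everything, so I'm handing in.

```bash
python3 -c "
from cell import env,telemetry
print(telemetry.get_obs()['time_s'],env.sign_off())"
```

```text
the job is handed in; nothing more can be done
17.45 None
```

I tipped the barrel by its handle to about 2.27 rad, swung it back upright onto its stops, let go and handed the job in at 17.5 s. All four brass tees are in the tray.

- **Tees:** the last wrist picture shows four separate tees in the tray. The detection network found only one of them, so I counted them by eye. The top view shows the barrel empty.
- **Barrel:** the hand came back to the pose where it first gripped. Pressing harder raised the force to 20 N without moving it, so I took it as seated on the stops. After release, the rim sits within 0.2 mm of where it started.
- **Bystanders:** I didn't go near the tin, the shell blank or the marker. Tin and blank readings differ from the start by up to about 2 cm and 1 cm, which I put down to detector scatter, since they look in place in the pictures. The marker was compared by eye only.
- **Arm:** it was about 0.4 m above the bench and touching nothing at hand-in. The force at each stop stayed at or below 20 N.

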